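# Sort the dryer cartridges with loose cores

### The arm

A 7-joint arm with a two-finger parallel gripper is mounted at the origin on the work surface. World frame = base frame: x ahead of the robot, y to its left, z up, the work surface at z = 0. Lengths are in m, angles in rad, forces in N, time in s.
With the tool pointing down it reaches from about 0.4 to 0.85 m from the base axis. Payload 10.4 kg.
Tool frame: the origin (TCP) lies between the finger pads; the fingertips stand tips_ahead ahead of it and the grasp point (between the pads) lies 11 mm behind it (tips_ahead is the distance from the TCP to the fingertips, in m); z points along the fingers, x is the direction in which the jaws open and shut, and the axes are right-handed (so a half turn about z gives the same grasp; the last joint's range is limited). The gripper opens to 87 mm and grips with 3 to 60 N. Pads are 19 mm wide; open, the fingers measure 117 mm over their backs; the gripper's body (75 mm by 190 mm) begins 51 mm behind the grasp point.
Start: joints at [-1.357, 0.332, -0.065, 1.46, 0.022, 1.35, -0.088], TCP at [0.147, 0.608, 0.231] pointing down, gripper open.
Joint ranges: [-2.6, 2.6], [-0.5, 2.12], [-1.47, 1.34], [0.16, 2.42], [-1.27, 4.41], [0.06, 2.06], [-2.6, 2.6]. Speed limits (rad/s): [2.22, 2.22, 2.79, 2.79, 3.14, 3.14, 3.14].

### API

Orientations are given as a unit quaternion [x, y, z, w].
In Python, from bench import read_state, camera, close_job, tips_ahead gives the robot as it stands.
- The arm moves only by the tool arm_command, never from a script. Its argument "commands" is a list that holds one entry, the list of rows, each a list of 7 numbers: the turn, a rotation vector about the tool's x, y, z in rad, then the shift along the tool's x, y, z in m, then the opening in per cent of the stroke, from 0 (shut) to 100 (fully open). In form: [[[rx, ry, rz, x, y, z, claw], ...]]. A call has 1 to 20 rows; each row shifts and turns the commanded pose from where the row before left it, along the tool's axes as they then stand; what a row does not reach is not made up. A row lasts 1/8 s, in which the tool goes at most 62.5 mm and 10.7 degrees, less where a joint would pass 70% of its speed; a pose out of reach is approached as far as the arm can. A call with a gripper value outside its range is refused whole. The fingers move at their own pace and stop on an object; "newtons" is the grip in N (left out, the last holds). Time passes only in rows, so rows that do not move let the fingers close. It gives the time, the measured TCP pose, the force and the opening at its end, in the units of the state.
- read_state(): the state, without advancing time (a new reading comes with each control period).
- camera(name): name is "scene" or "side" or "wrist"; returns a dict with "frame" (400x640x3 uint8, red, green, blue), "vfov" (degrees; the focal length in pixels is half the picture's height over the tangent of half this angle, whatever the lens; pixels are square), "cx", "cy" (the principal point, pixels), "R" (3x3) and "t" (3): a world point X has camera coordinates R X + t. Camera axes: x right, y down, z forward; pixel columns grow to the right and rows downward; lengths in m; the calibration is good to about 2 mm. A picture is of the moment at which its call begins. There is no depth.
- close_job(): hands the job in, once; it reports no verdict.
The state is a dict: "time": time; "joint_positions": joint angles; "joint_vel": joint speeds; "joint_torque": joint torques, N m; "ee_pos": TCP position; "eef_rot": TCP orientation; "ft_force": force on the tool from outside, world axes, zero at the start; "torque": the same for the moment, N m; "width": finger opening in m.
Only numpy, scipy, OpenCV 4.12 (cv2) and the standard library are available. Lean on these libraries where they do the work, as an engineer would, in place of code of your own. Each camera call takes 0.05 s, during which the arm holds its last target.

### The job

The three sealed gas-dryer cartridges look alike, but a core may have come loose inside; lift them and tip them end-down both ways to feel whether something inside shifts. Lay every cartridge with a loose core flat in the red reject tray, and every sound one flat in a green bay of the white rack, one to a bay, label up. Set them down gently without dropping them, and leave the other things on the bench where they are.

Things in the scene. Friction and masses are not known exactly. Their poses are not given: they have to be found in the camera images.
- cart_1: sealed cartridge, 130 long (x) x 44 wide (y) x 46 high (z) mm, aluminium, a blue cap on each end, blank pale label on top; the three look the same; starts flat on the bench, label up; origin: centre of the underside. Total 0.3 to 0.5 kg, which tells nothing of the inside. Inside is a roughly 0.2 kg steel core. If loose, it slides along x, up to 43 mm either side of the middle, where it starts.
- cart_2: as cart_1. A loose core slides once the x axis dips more than about 10 degrees; at 20 degrees or more it runs from end to end within 0.5 s, and it stays there when the cartridge is brought back level. Held level across its middle, the moment about the cartridge's y axis then differs by about 0.15 N m between core at one end and at the other.
- cart_3: as cart_1. A sound cartridge feels the same each time it is back level, whichever end was tipped down before, though its shell may be heavier at one end, so that it is not always balanced: only a change tells of a loose core.
- rack: fixed white rack, 174 (x) x 242 (y) x 17 mm high, with three shallow bays side by side along its y axis, more than may be needed; lies on the bench; origin: centre of its underside
- bay_1 (a point): centre of the green floor of bay 1 of the rack, 8 mm above the bench; axes as the rack's; the bay is 150 (x) x 58 (y) mm and 9 mm deep, so a cartridge goes in with its long axis along the bay's x; bay centres are 80 mm apart
- bay_2 (a point): centre of the green floor of bay 2 of the rack, 8 mm above the bench; axes as the rack's; the bay is 150 (x) x 58 (y) mm and 9 mm deep, so a cartridge goes in with its long axis along the bay's x; bay centres are 80 mm apart
- bay_3 (a point): centre of the green floor of bay 3 of the rack, 8 mm above the bench; axes as the rack's; the bay is 150 (x) x 58 (y) mm and 9 mm deep, so a cartridge goes in with its long axis along the bay's x; bay centres are 80 mm apart
- tray: fixed red open reject tray, 174 (x) x 242 (y) x 28 mm high outside, walls 5 mm thick; origin: centre of its underside
- tray_in (a point): centre of the reject tray's inner floor, 5 mm above the bench; axes as the tray's; the floor is 164 (x) x 232 (y) mm
- beaker: glass beaker, 52 mm across, 65 high, loose bystander; origin: centre of its foot
- vial: small amber vial with black cap, 30 mm across, 55 high, loose bystander; origin: centre of its foot
- tub: white lidded tub, 84 mm across, 75 high, loose bystander; origin: centre of its foot
- spatula: steel lab spatula, 170 mm long (x), 18 wide, 5 high, lying flat, loose bystander; origin: centre of its underside
- stopper: dark rubber stopper, 28 mm across, 24 high, loose bystander; origin: centre of its foot
Mind the look-alikes: they are no part of the job. What is shaped like the cart_1 but pink is not meant.

How it is judged:
By the outcome, as a careful person would: the job done as asked, in the order asked, and still so for the second after the job is handed in, with the robot touching nothing.
It also fails if it takes over 72 s, if anything falls off the work surface, if the arm or the gripper's body presses on something with over 40 N, if the wrist force passes 120 N, or if a joint passes its speed limit or range.

## Working session

There is one attempt and no reset: what is moved stays moved. The work goes in short steps, Python scripts to look and compute and a tool call to move; the robot and the scene stay as the last step left them, time stands still between calls to the robot, and variables do not carry over. Pictures are saved under pics/ and viewed, and the job is handed in when it is done.

Besides the shell and the picture viewer there is one more tool, called after "Emit:" as a command line: name --argument value ..., lists and objects as JSON in quotes. arm_command: Moves the arm, as the interface text tells. Its arguments: {"type":"object","properties":{"commands":{"type":"array"},"newtons":{"type":"number"}},"required":["commands"]}

```bash
ls; mkdir -p pics; python3 - <<'E'
from bench import read_state, camera, tips_ahead
import cv2,json
print(read_state()); print(tips_ahead)
for n in ["scene","side","wrist"]:
    c=camera(n); cv2.imwrite(f"pics/{n}0.png",c["frame"][:,:,::-1])
    print(n,{k:(v.tolist() if hasattr(v,'tolist') else v) for k,v in c.items() if k!="frame"})
    import pickle; pickle.dump(c,open(f"{n}0.pkl","wb"))
E
```

```text
pics
{'time': 0.0, 'joint_positions': array([-1.35662061,  0.33289082, -0.06467704,  1.46094093,  0.02162504,
        1.34986963, -0.08850755]), 'joint_vel': array([-0.00053507, -0.000702  ,  0.0004734 ,  0.00039279, -0.00106759,
       -0.00066919,  0.00099715]), 'joint_torque': array([-3.88563885e-04, -6.23269773e+01,  2.43245991e-02, -3.89879537e+01,
       -6.14151056e-02,  4.01107210e-02,  1.31222923e-04]), 'ee_pos': array([0.14654614, 0.60720021, 0.22974222]), 'eef_rot': array([ 7.85675378e-01,  6.18638587e-01, -5.24051172e-04,  4.73621444e-04]), 'ft_force': array([ 0.58484934,  0.58235618, -0.16460505]), 'torque': array([-0.07288236, -0.01522178, -0.06753678]), 'width': 0.08705540211932906}
0.008
scene {'vfov': 45.946165386636906, 'cx': 320.63155239081294, 'cy': 210.49439053119315, 'R': [[-0.3188152041078219, 0.9477573379128182, -0.010625161744458591], [0.6541638798170475, 0.21191383601885602, -0.7260593257072597], [-0.6858764349154997, -0.23842934915018626, -0.6875499701777489]], 't': [0.13702845869236954, -0.27944770220416804, 1.4504617118091865]}
side {'vfov': 44.83292422830681, 'cx': 316.2765065482013, 'cy': 191.36096412925485, 'R': [[0.9912082389969386, -0.13176262251648999, -0.012034876491450635], [-0.10123482828152237, -0.6966900456804248, -0.71019327636399], [0.08519234993471066, 0.7051677754672181, -0.7039038797699706]], 't': [-0.4542400752797542, 0.08935583387107562, 1.225465785002104]}
wrist {'vfov': 67.05592993229273, 'cx': 318.64933255435966, 'cy': 201.36708006094574, 'R': [[0.23374629056681048, 0.9722969740528221, -0.00112511954238299], [0.9274239238433971, -0.222610740247943, 0.3005483718291994], [0.29197180879183526, -0.07129552983175942, -0.9537659095904168]], 't': [-0.6245473608628439, -0.03707387067658518, 0.3914435622423302]}
```

View pics/scene0.png

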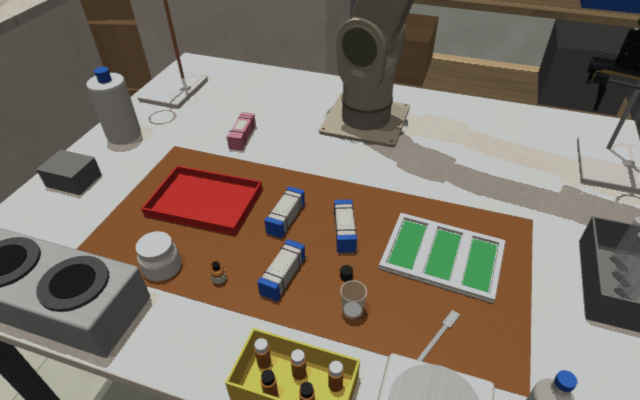

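View pics/side0.png

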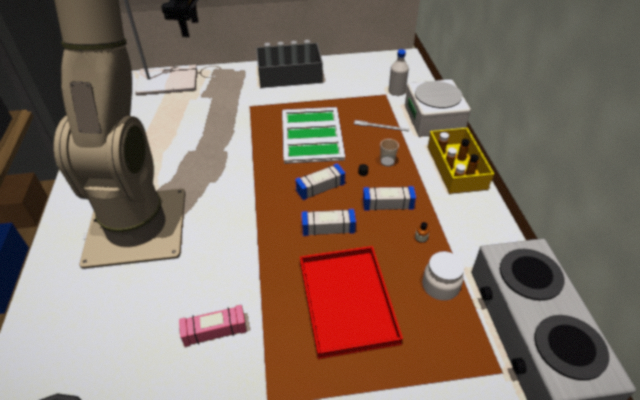

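View pics/wrist0.png

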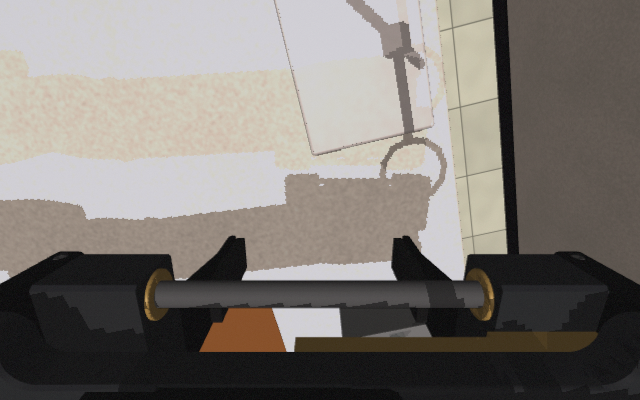

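The scene image shows three cartridges with blue caps, at about (286,211), (345,224) and (283,269). The pink look-alike is at (241,130), the red tray at (205,198) and the rack at (443,255). I'll check them in an enlarged crop.

```bash
python3 - <<'E'
import pickle,cv2,numpy as np
s=pickle.load(open("scene0.pkl","rb"))["frame"][:,:,::-1]; d=pickle.load(open("side0.pkl","rb"))["frame"][:,:,::-1]
a=cv2.resize(s[175:305,240:380],None,fx=4,fy=4,interpolation=cv2.INTER_CUBIC)
cv2.imwrite("pics/cs.png",a)
a=cv2.resize(d[155:245,285:430],None,fx=5,fy=5,interpolation=cv2.INTER_CUBIC)
cv2.imwrite("pics/cd.png",a)
E
```

```text
(no output)
```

View pics/cs.png

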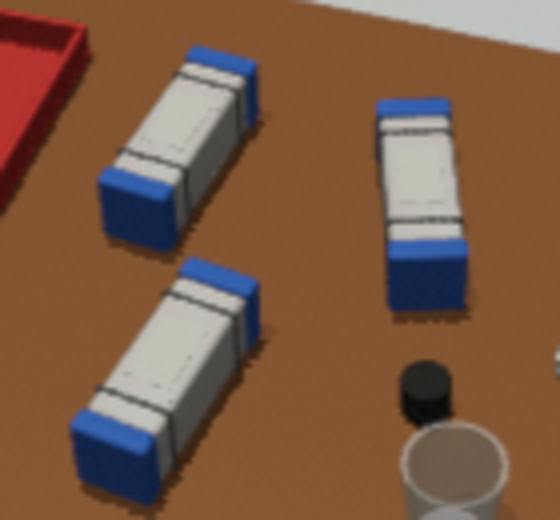

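View pics/cd.png

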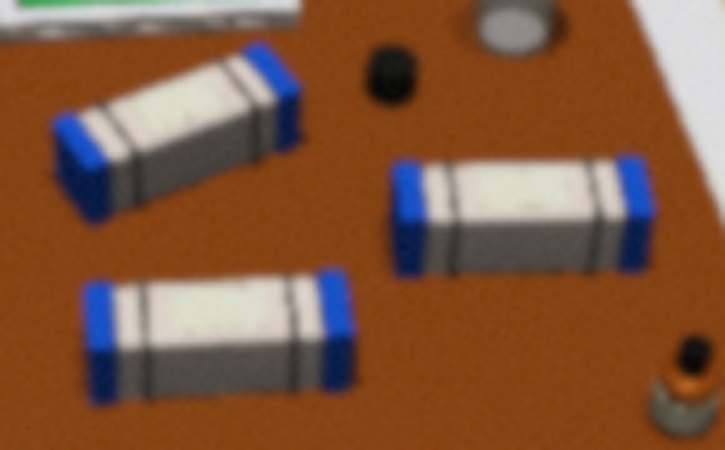

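The crops show three aluminium cartridges with blue caps and pale labels. They match the description, and the pink one is clearly separate. Next I'll measure the top faces on the z = 46 mm plane.

```bash
cat > h.py <<'E'
import cv2,numpy as np,pickle
def f(c): return 200/np.tan(np.radians(c["vfov"]/2))
def cast(c,uv,z):
    uv=np.atleast_2d(uv).astype(float); R=np.array(c["R"]);t=np.array(c["t"]); C=-R.T@t
    d=np.c_[(uv[:,0]-c["cx"])/f(c),(uv[:,1]-c["cy"])/f(c),np.ones(len(uv))]@R
    return (C+d*((z-C[2])/d[:,2])[:,None])[:,:2]
def proj(c,X):
    p=np.atleast_2d(X)@np.array(c["R"]).T+np.array(c["t"]); return np.c_[p[:,0]/p[:,2]*f(c)+c["cx"],p[:,1]/p[:,2]*f(c)+c["cy"]]
def rect(c,m,z):
    ys,xs=np.nonzero(m); P=cast(c,np.c_[xs,ys],z)
    (x,y),(w,h),a=cv2.minAreaRect((P*1000).astype(np.float32))
    if w<h: w,h,a=h,w,a+90
    a=(a+90)%180-90
    return np.round([x,y,w,h,a],1)
def blobs(m,amin):
    n,l,s,ce=cv2.connectedComponentsWithStats(m.astype(np.uint8)); return [(l==i,s[i],ce[i]) for i in range(1,n) if s[i,4]>=amin]
E
python3 - <<'E'
from h import *
for n in ["scene","side"]:
    c=pickle.load(open(n+"0.pkl","rb")); F=c["frame"]; h=cv2.cvtColor(F,cv2.COLOR_RGB2HSV).astype(int); H,S,V=h[...,0],h[...,1],h[...,2]
    print(n)
    for nm,m,z,am in [("green",(abs(H-65)<20)&(S>120)&(V>60),.008,150),("red",((H<5)|(H>175))&(S>180)&(V>90),.028,500)]:
        for b in blobs(m,am): print(nm,b[2].round(),b[1][4],rect(c,b[0],z))
    blue=(abs(H-112)<12)&(S>140)
    boxes={"scene":[(262,182,310,238),(328,194,362,255),(252,236,310,300)],"side":[(298,202,360,240),(293,160,350,202),(360,180,420,215)]}[n]
    for b in boxes:
        x0,y0,x1,y1=b
        w=np.zeros(H.shape,bool); w[y0:y1,x0:x1]=1
        print(b,"blueV",np.percentile(V[blue&w],[10,30,50,70,90]),"grayV",np.percentile(V[(S<70)&w],[10,30,50,70,90]))
        bt=155 if n=="scene" else 170; 
        m=w&((blue&(V>bt))|((S<70)&(V>175)))
        mm=blobs(m,60)
        print([ (q[1][4],q[2].round()) for q in mm], rect(c,m,.046))
        # all, hull
        for q in blobs(w&blue,10): print("  cap",q[1][4],q[2].round(1), cast(c,q[2],.046).round(3))
E
```

```text
scene
green [407. 245.] 978 [477.3 222.5 135.9  49.8  -3.6]
green [443. 255.] 1049 [482.1 302.5 137.2  49.7  -3.7]
green [480. 265.] 1125 [487.4 382.5 137.4  49.6  -3.7]
red [204. 199.] 3997 [ 490.  -285.9  243.   175.6  -87.7]
(262, 182, 310, 238) blueV [ 67.  71.  72. 149. 172.] grayV [ 68.5  88.5 167.  188.  193. ]
[(np.int32(280), array([284., 205.]))] [479.5 -72.7 125.   38.   -4.2]
  cap 78 [297.3 192.3] [[ 0.43  -0.059]]
  cap 285 [274.3 227. ] [[ 0.556 -0.066]]
(328, 194, 362, 255) blueV [ 70.  71.  72. 162. 173.] grayV [103.  156.1 186.  190.  194. ]
[(np.int32(311), array([345., 219.])), (np.int32(66), array([347., 237.]))] [480.7  75.2 124.7  38.2  20.3]
  cap 60 [342.7 201.4] [[0.428 0.055]]
  cap 305 [346.5 243. ] [[0.553 0.101]]
(252, 236, 310, 300) blueV [ 68.  71.  73. 163. 173.] grayV [ 70. 104. 178. 191. 193.]
[(np.int32(65), array([294., 244.])), (np.int32(416), array([281., 263.])), (np.int32(69), array([271., 277.])), (np.int32(85), array([268., 282.]))] [646.3 -12.6 125.2  39.6  -6.6]
  cap 105 [296.4 246.3] [[0.595 0.001]]
  cap 339 [268.8 288.7] [[ 0.717 -0.01
[... 463 characters left out ...]
533 -0.096]]
  cap 102 [304.8 222.5] [[ 0.419 -0.087]]
(293, 160, 350, 202) blueV [ 66.   69.  100.  177.8 195. ] grayV [ 68.   75.  150.5 201.  218.3]
[(np.int32(62), array([337., 170.])), (np.int32(248), array([320., 176.])), (np.int32(81), array([303., 182.]))] [478.4  71.1 123.8  38.2  21. ]
  cap 72 [340.2 172.6] [[0.533 0.076]]
  cap 140 [301.2 188.2] [[0.424 0.032]]
(360, 180, 420, 215) blueV [ 71.   75.  151.5 182.  197. ] grayV [ 76.   83.  164.5 206.  220. ]
[(np.int32(80), array([409., 192.])), (np.int32(88), array([369., 193.])), (np.int32(287), array([389., 193.]))] [643.7 -17.4 124.6  38.7  -6.5]
  cap 90 [411.6 196.8] [[ 0.696 -0.039]]
  cap 108 [366.3 197.8] [[ 0.583 -0.027]]
```

```bash
python3 - <<'E'
from h import *
for n,pts in [("scene",{"stopper":(346,278,0),"beaker":(352,314,0),"vial":(218,281,0),"tub":(158,272,0)}),("side",{"stopper":(364,173,0),"beaker":(388,161,0),"vial":(422,238,0),"tub":(445,290,0)})]:
    c=pickle.load(open(n+"0.pkl","rb")); print({k:cast(c,v[:2],v[2]).round(3).tolist() for k,v in pts.items()})
    F=c["frame"]; h=cv2.cvtColor(F,cv2.COLOR_RGB2HSV).astype(int); H,S,V=h[...,0],h[...,1],h[...,2]
    x0,y0,x1,y1=(375,205,515,305) if n=="scene" else (270,95,350,172)
    w=np.zeros(H.shape,bool); w[y0:y1,x0:x1]=1
    for th in (130,160,185):
        m=w&(S<60)&(V>th); bl=max(blobs(m,50),key=lambda b:b[1][4]); print("rack",th,bl[1],rect(c,bl[0],.017))
E
```

```text
{'stopper': [[0.609, 0.117]], 'beaker': [[0.692, 0.154]], 'vial': [[0.701, -0.139]], 'tub': [[0.72, -0.274]]}
rack 130 [ 379  213  127   86 2937] [485.9 302.5 242.1 174.4  86.2]
rack 160 [ 379  213  126   86 2695] [486.  302.1 240.8 173.2  86.2]
rack 185 [ 380  214  125   84 2033] [485.9 302.7 238.1 170.2  86.2]
{'stopper': [[0.608, 0.114]], 'beaker': [[0.686, 0.154]], 'vial': [[0.701, -0.138]], 'tub': [[0.709, -0.29]]}
rack 130 [ 282  107   63   56 1537] [483.2 294.5 259.1 175.7  86.3]
rack 160 [ 282  107   63   53 1257] [483.4 301.3 245.5 175.3  86.3]
rack 185 [ 283  108   62   52 1072] [483.9 299.9 241.1 171.9  86.3]
```

```bash
cat > plan.py <<'E'
import sys,numpy as np
from scipy.spatial.transform import Rotation as R
from bench import read_state
# args: groups x,y,z,yaw(deg of tool x); rotation first then shift
s=read_state(); p=s["ee_pos"]; q=R.from_quat(s["eef_rot"])
print("t",round(s["time"],2),"pos",p.round(4),"tiltz",q.as_matrix()[:,2].round(3),"yaw",round(np.degrees(np.arctan2(*q.as_matrix()[[1,0],0])),2),"w",round(s["width"],4),"F",s["ft_force"].round(2),"T",s["torque"].round(3),"j",s["joint_positions"].round(2))
for a in sys.argv[1:]:
    x,y,z,w=map(float,a.split(",")); w=np.radians(w)
    Rt=np.c_[[np.cos(w),np.sin(w),0],[np.sin(w),-np.cos(w),0],[0,0,-1]]
    print("rot",(q.inv()*R.from_matrix(Rt)).as_rotvec().round(4),"shift",(Rt.T@(np.array([x,y,z])-p)).round(4)); p=np.array([x,y,z]); q=R.from_matrix(Rt)
E
python3 plan.py 0.43,0.35,0.2,110.6 0.4795,0.073,0.12,110.6 0.4795,0.073,0.023,110.6
```

```text
t 0.15 pos [0.1466 0.6073 0.23  ] tiltz [-0.    -0.001 -1.   ] yaw 76.43 w 0.0866 F [0.5  0.36 0.39] T [0.041 0.035 0.03 ] j [-1.36  0.33 -0.06  1.46  0.02  1.35 -0.09]
rot [-2.000e-04  1.000e-03 -5.963e-01] shift [-0.3406  0.1748  0.03  ]
rot [0. 0. 0.] shift [-0.2767 -0.0511  0.08  ]
rot [0. 0. 0.] shift [0.    0.    0.097]
```

Emit:
arm_command --commands '[[[0,0,-0.149,0,0,0,80],[0,0,-0.149,0,0,0,80],[0,0,-0.149,0,0,0,80],[0,0,-0.149,0,0,0,80],[0,0,0,-0.0426,0.0218,0.004,80],[0,0,0,-0.0426,0.0218,0.004,80],[0,0,0,-0.0426,0.0218,0.004,80],[0,0,0,-0.0426,0.0218,0.004,80],[0,0,0,-0.0426,0.0218,0.004,80],[0,0,0,-0.0426,0.0218,0.004,80],[0,0,0,-0.0426,0.0218,0.004,80],[0,0,0,-0.0426,0.0218,0.004,80],[0,0,0,-0.04,-0.0073,0.011,80],[0,0,0,-0.04,-0.0073,0.011,80],[0,0,0,-0.04,-0.0073,0.011,80],[0,0,0,-0.04,-0.0073,0.011,80],[0,0,0,-0.04,-0.0073,0.011,80],[0,0,0,-0.04,-0.0073,0.011,80],[0,0,0,-0.035,-0.0073,0.011,80],[0,0,0,0,0,0,80]]]' --newtons 50

```text
time: 2.65
ee_pos: [0.4781, 0.0714, 0.1207]
eef_rot: [0.571, 0.821, -0.001, -0.0]
ft_force: [0.5, 1.4, 1.1]
width: 0.0695
```

```bash
python3 plan.py 0.4795,0.073,0.12,110.6 0.4795,0.073,0.023,110.6; python3 - <<'E'
from bench import camera
import cv2
cv2.imwrite("pics/w1.png",camera("wrist")["frame"][:,:,::-1])
E
```

```text
t 2.65 pos [0.4781 0.0714 0.1207] tiltz [-0.002 -0.001 -1.   ] yaw 110.32 w 0.0695 F [0.46 1.38 1.11] T [ 0.044  0.041 -0.028] j [-0.52  0.11  0.29  1.97 -0.04  1.06  1.72]
rot [-0.0018  0.0005 -0.0049] shift [0.001  0.0018 0.0007]
rot [0. 0. 0.] shift [0.    0.    0.097]
```

View pics/w1.png

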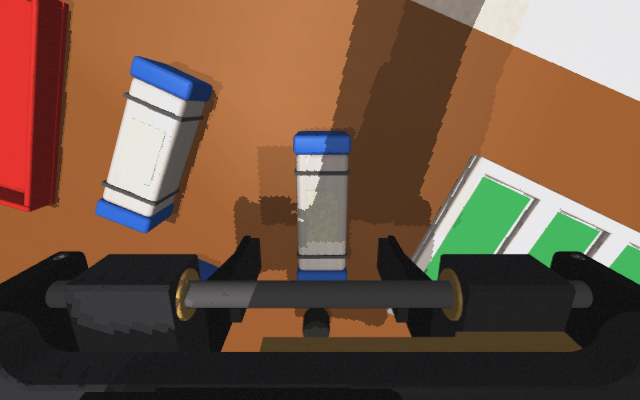

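The wrist view shows the cartridge centred between the fingers at about (322,200), with its long axis square to the jaws.

Emit:
arm_command --commands '[[[0,0,0,0.001,0.0018,0.0257,80],[0,0,0,0,0,0.03,80],[0,0,0,0,0,0.025,80],[0,0,0,0,0,0.017,80],[0,0,0,0,0,0,80],[0,0,0,0,0,0,30],[0,0,0,0,0,0,30],[0,0,0,0,0,0,30],[0,0,0,0,0,0,30]]]' --newtons 50

```text
time: 3.82
ee_pos: [0.4803, 0.0759, 0.0244]
eef_rot: [0.57, 0.822, 0.0, 0.0]
ft_force: [-0.6, -1.2, 4.6]
width: 0.0436
```

```bash
python3 plan.py 0.4795,0.073,0.20,110.6 0.56,0.073,0.2,110.6
```

```text
t 3.83 pos [0.4803 0.0759 0.0244] tiltz [ 0.001  0.    -1.   ] yaw 110.56 w 0.0436 F [-0.63 -1.2   4.57] T [-0.268  0.075  0.013] j [-0.5   0.26  0.28  2.04 -0.1   0.85  1.76]
rot [ 0.001   0.0001 -0.0006] shift [-0.0024 -0.0018 -0.1756]
rot [0. 0. 0.] shift [-0.0283  0.0754  0.    ]
```

Emit:
arm_command --commands '[[[0,0,0,0,0,-0.015,30],[0,0,0,0,0,-0.03,30],[0,0,0,0,0,-0.04,30],[0,0,0,-0.014,0.0375,-0.04,30],[0,0,0,-0.014,0.0375,-0.03,30],[0,0,0,0,0,-0.02,30],[0,0,0,0,0,0,30],[0,0,0,0,0,0,30],[0,0,0,0,0,0,30]]]'

```text
time: 4.95
ee_pos: [0.559, 0.0761, 0.1979]
eef_rot: [0.569, 0.822, -0.001, -0.001]
ft_force: [0.1, -1.2, -2.7]
width: 0.0436
```

```bash
cat > meas.py <<'E'
import numpy as np,sys,cv2
from bench import read_state,camera
T=[];F=[]
for i in range(6):
    c=camera("side"); s=read_state(); T.append(s["torque"]);F.append(s["ft_force"])
from scipy.spatial.transform import Rotation as R
q=R.from_quat(s["eef_rot"]); T=np.array(T);F=np.array(F)
Tt=q.inv().apply(T)
print("t",round(s["time"],2),"pos",s["ee_pos"].round(4),"z",q.as_matrix()[:,2].round(3),"w",s["width"].round(4),"j",s["joint_positions"].round(2))
print("F",F.mean(0).round(2),"T tool",Tt.mean(0).round(3),"sd",Tt.std(0).round(3),"jt",s["joint_torque"].round(2))
if len(sys.argv)>1: cv2.imwrite("pics/"+sys.argv[1]+".png",c["frame"][:,:,::-1])
E
python3 meas.py lift1; python3 plan.py
```

```text
t 5.25 pos [0.5598 0.0761 0.1987] tiltz [-0.  0. -1.] yaw 110.58 w 0.0434 F [-0.5  -0.33 -4.68] T [ 0.04   0.045 -0.008] j [-0.49  0.22  0.32  1.68 -0.07  1.25  1.77]Traceback (most recent call last):
  File "meas.py", line 9, in <module>
    print("t",round(s["time"],2),"pos",s["ee_pos"].round(4),"z",q.as_matrix()[:,2].round(3),"w",s["width"].round(4),"j",s["joint_positions"].round(2))
                                                                                                ^^^^^^^^^^^^^^^^
AttributeError: 'float' object has no attribute 'round'
```

Lifted and level. I'll fix the print and take the baseline reading.

```bash
sed -i 's/s\["width"\].round(4)/round(s["width"],4)/' meas.py; python3 meas.py lift1
```

```text
t 5.55 pos [0.5599 0.0762 0.1988] z [-0.  0. -1.] w 0.0433 j [-0.49  0.22  0.32  1.68 -0.07  1.25  1.77]
F [ 0.08 -0.16 -3.21] T tool [ 0.023  0.059 -0.018] sd [0.025 0.029 0.035] jt [ -0.   -52.23   3.45 -39.4    0.06   0.06  -0.  ]
```

View pics/lift1.png

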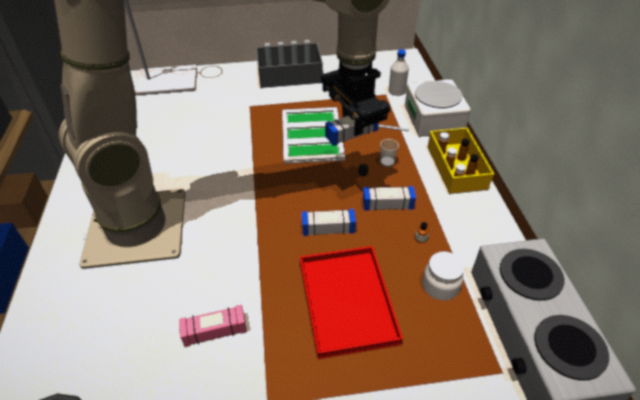

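Emit:
arm_command --commands '[[[0.125,0,0,0,0,0,30],[0.125,0,0,0,0,0,30],[0.125,0,0,0,0,0,30],[0.125,0,0,0,0,0,30],[0,0,0,0,0,0,30],[0,0,0,0,0,0,30],[0,0,0,0,0,0,30],[0,0,0,0,0,0,30],[0,0,0,0,0,0,30],[0,0,0,0,0,0,30]]]'

```text
time: 6.8
ee_pos: [0.5599, 0.0762, 0.199]
eef_rot: [0.552, 0.797, -0.203, -0.141]
ft_force: [-0.4, 0.5, -3.0]
width: 0.0438
```

```bash
python3 plan.py
```

```text
t 6.8 pos [0.5599 0.0762 0.199 ] tiltz [-0.448 -0.168 -0.878] yaw 110.58 w 0.0438 F [-0.36  0.46 -2.99] T [ 0.36  -0.767  0.046] j [-0.46  0.61  0.33  1.25 -0.09  1.79  1.8 ]
```

Emit:
arm_command --commands '[[[-0.125,0,0,0,0,0,30],[-0.125,0,0,0,0,0,30],[-0.125,0,0,0,0,0,30],[-0.125,0,0,0,0,0,30],[0,0,0,0,0,0,30],[0,0,0,0,0,0,30],[0,0,0,0,0,0,30]]]'

```text
time: 7.68
ee_pos: [0.5603, 0.0766, 0.1984]
eef_rot: [0.569, 0.822, -0.001, -0.0]
ft_force: [0.6, 0.0, -2.8]
width: 0.0435
```

```bash
python3 meas.py; python3 meas.py lvlB1
```

```text
t 7.97 pos [0.56   0.0762 0.1986] z [-0.001 -0.    -1.   ] w 0.0436 j [-0.5   0.22  0.33  1.68 -0.07  1.25  1.78]
F [ 0.12 -0.3  -3.67] T tool [ 0.036  0.048 -0.009] sd [0.028 0.025 0.028] jt [-3.000e-02 -5.203e+01  3.490e+00 -3.945e+01  6.000e-02  7.000e-02
  0.000e+00]
t 8.28 pos [0.5599 0.0761 0.1989] z [ 0.  0. -1.] w 0.0438 j [-0.5   0.22  0.33  1.68 -0.07  1.25  1.78]
F [ 0.05 -0.18 -3.75] T tool [0.011 0.034 0.002] sd [0.032 0.027 0.02 ] jt [-1.000e-02 -5.207e+01  3.500e+00 -3.940e+01  6.000e-02  6.000e-02
 -0.000e+00]
```

Emit:
arm_command --commands '[[[-0.125,0,0,0,0,0,30],[-0.125,0,0,0,0,0,30],[-0.125,0,0,0,0,0,30],[-0.125,0,0,0,0,0,30],[0,0,0,0,0,0,30],[0,0,0,0,0,0,30],[0,0,0,0,0,0,30],[0,0,0,0,0,0,30],[0,0,0,0,0,0,30],[0,0,0,0,0,0,30]]]'

```text
time: 9.52
ee_pos: [0.56, 0.0762, 0.1988]
eef_rot: [0.552, 0.797, 0.203, 0.141]
ft_force: [0.8, 0.3, -3.0]
width: 0.0436
```

```bash
python3 plan.py
```

```text
t 9.53 pos [0.56   0.0762 0.1988] tiltz [ 0.449  0.168 -0.878] yaw 110.58 w 0.0436 F [ 0.83  0.26 -2.97] T [-0.306  0.916 -0.017] j [-0.49 -0.12  0.32  2.11 -0.09  0.66  1.82]
```

Emit:
arm_command --commands '[[[0.125,0,0,0,0,0,30],[0.125,0,0,0,0,0,30],[0.125,0,0,0,0,0,30],[0.125,0,0,0,0,0,30],[0,0,0,0,0,0,30],[0,0,0,0,0,0,30],[0,0,0,0,0,0,30]]]'

```text
time: 10.4
ee_pos: [0.5595, 0.0757, 0.1992]
eef_rot: [0.57, 0.822, 0.001, 0.0]
ft_force: [-0.7, -0.5, -3.5]
width: 0.0436
```

```bash
python3 meas.py; python3 meas.py lvlB2; python3 plan.py
```

```text
t 10.7 pos [0.5598 0.0761 0.1991] z [ 0.001  0.    -1.   ] w 0.0435 j [-0.5   0.22  0.33  1.69 -0.07  1.25  1.78]
F [-0.51 -0.01 -3.25] T tool [ 0.006  0.074 -0.007] sd [0.026 0.027 0.035] jt [ 4.000e-02 -5.225e+01  3.540e+00 -3.936e+01  7.000e-02  4.000e-02
 -0.000e+00]
t 11.0 pos [0.5599 0.0762 0.1988] z [-0.  0. -1.] w 0.0432 j [-0.5   0.22  0.33  1.68 -0.07  1.25  1.78]
F [ 0.31 -0.2  -2.93] T tool [0.02  0.053 0.015] sd [0.012 0.024 0.042] jt [ 1.000e-02 -5.221e+01  3.520e+00 -3.940e+01  6.000e-02  6.000e-02
 -0.000e+00]
t 11.0 pos [0.5599 0.0762 0.1988] tiltz [-0.  0. -1.] yaw 110.58 w 0.0432 F [ 0.53 -0.22 -3.14] T [ 0.014  0.015 -0.101] j [-0.5   0.22  0.33  1.68 -0.07  1.25  1.78]
```

Cartridge B read +0.023, then +0.024, then +0.013 N·m about the jaw axis across the tips. It's sound, so it goes to the far green bay.

```bash
python3 plan.py 0.4901,0.381,0.11,86.2 0.4901,0.381,0.034,86.2
```

```text
t 11.0 pos [0.5599 0.0762 0.1988] tiltz [-0.  0. -1.] yaw 110.58 w 0.0432 F [ 0.53 -0.22 -3.14] T [ 0.014  0.015 -0.101] j [-0.5   0.22  0.33  1.68 -0.07  1.25  1.78]
rot [-0.000e+00 -1.000e-04  4.255e-01] shift [ 0.2996 -0.0898  0.0888]
rot [0. 0. 0.] shift [0.    0.    0.076]
```

Emit:
arm_command --commands '[[[0,0,0.142,0,0,0,30],[0,0,0.142,0,0,0,30],[0,0,0.1415,0,0,0,30],[0,0,0,0.035,-0.01,0,30],[0,0,0,0.045,-0.0133,0,30],[0,0,0,0.045,-0.0133,0.01,30],[0,0,0,0.045,-0.0133,0.02,30],[0,0,0,0.045,-0.0133,0.02,30],[0,0,0,0.045,-0.0133,0.02,30],[0,0,0,0.0396,-0.0133,0.0188,30],[0,0,0,0,0,0,30],[0,0,0,0,0,0,30]]]'

```text
time: 12.5
ee_pos: [0.4905, 0.3805, 0.11]
eef_rot: [0.73, 0.683, -0.0, 0.0]
ft_force: [1.3, 0.5, -4.0]
width: 0.0434
```

```bash
python3 plan.py 0.4901,0.381,0.11,86.2 0.4901,0.381,0.034,86.2; python3 - <<'E'
from bench import camera
import cv2
for n in ("wrist","side"): cv2.imwrite(f"pics/pB_{n}.png",camera(n)["frame"][:,:,::-1])
E
```

```text
t 12.5 pos [0.4905 0.3805 0.11  ] tiltz [ 0.    -0.001 -1.   ] yaw 86.19 w 0.0434 F [ 1.29  0.46 -3.99] T [-0.044 -0.036  0.008] j [-0.89  0.41  0.19  1.62 -0.09  1.11  0.83]
rot [ 0.0003  0.0007 -0.0002] shift [ 0.0005 -0.0005 -0.    ]
rot [0. 0. 0.] shift [0.    0.    0.076]
```

View pics/pB_wrist.png

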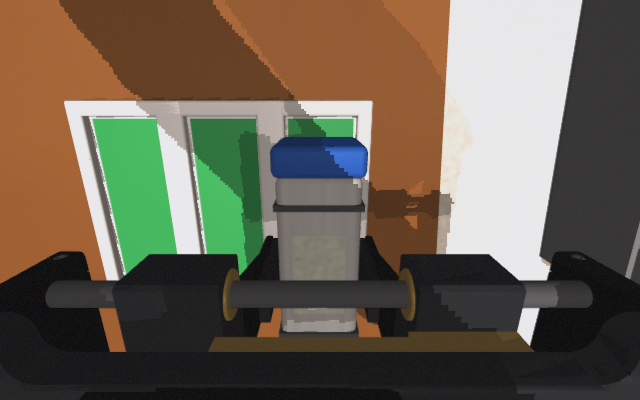

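View pics/pB_side.png

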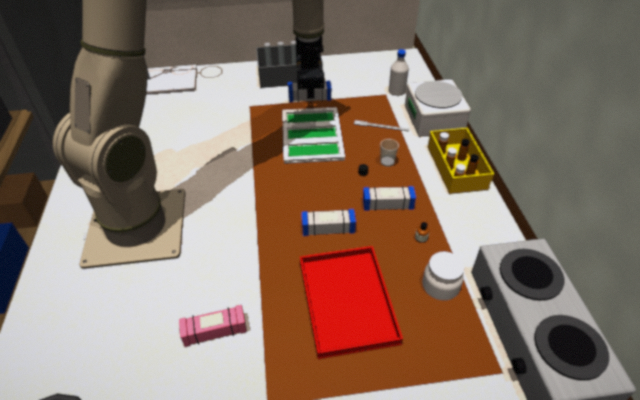

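The wrist view shows the held cartridge lined up over the right-hand bay: cap at (319,158), green behind it at (287–355,128). A quick numeric check of the bay in this close view:

```bash
python3 - <<'E'
from h import *
from bench import camera
c=camera("wrist"); h=cv2.cvtColor(c["frame"],cv2.COLOR_RGB2HSV).astype(int)
m=(abs(h[...,0]-65)<20)&(h[...,1]>100)&(h[...,2]>40)
for b in blobs(m,150):
    P=b[0]; 
    for r in (122,130,150,200):
        xs=np.nonzero(P[r])[0]
        if len(xs): print(b[2].round(),r,xs.min(),xs.max(),cast(c,[[xs.min()-.5,r],[xs.max()+.5,r]],.008).round(4).tolist())
w=(h[...,1]<60)&(h[...,2]>150)
print(h[95:122:2,320].tolist())
print(cast(c,[[67,101],[372,101]],.017))
E
```

```text
[137. 187.] 122 94 156 [[0.4085, 0.1999], [0.412, 0.2516]]
[137. 187.] 130 96 157 [[0.415, 0.1997], [0.4184, 0.251]]
[137. 187.] 150 100 161 [[0.4314, 0.1983], [0.4349, 0.2506]]
[137. 187.] 200 111 169 [[0.4756, 0.1954], [0.4791, 0.2478]]
[230. 186.] 122 192 255 [[0.414, 0.2803], [0.4175, 0.3329]]
[230. 186.] 130 193 256 [[0.4204, 0.2799], [0.4239, 0.3329]]
[230. 186.] 150 195 257 [[0.4368, 0.2784], [0.4404, 0.3316]]
[230. 186.] 200 201 260 [[0.481, 0.2753], [0.4846, 0.3286]]
[321. 127.] 122 289 353 [[0.4193, 0.36], [0.4229, 0.4133]]
[321. 127.] 130 289 352 [[0.4257, 0.3593], [0.4293, 0.4123]]
[[13, 164, 149], [13, 165, 150], [12, 69, 147], [15, 9, 233], [15, 2, 233], [20, 3, 234], [23, 4, 233], [25, 7, 233], [25, 7, 233], [15, 18, 224], [13, 13, 142], [65, 28, 219], [67, 143, 176], [67, 143, 175]]
[[0.3916     0.19045279]
 [0.40757814 0.42721825]]
```

Emit:
arm_command --commands '[[[0,0,0,0.001,0,0.025,30],[0,0,0,0,0,0.025,30],[0,0,0,0,0,0.015,30],[0,0,0,0,0,0.007,30],[0,0,0,0,0,0.003,30],[0,0,0,0,0,0,30],[0,0,0,0,0,0,30]]]'

```text
time: 13.52
ee_pos: [0.4905, 0.3824, 0.0357]
eef_rot: [0.73, 0.683, 0.001, -0.0]
ft_force: [-0.3, 0.3, -3.9]
width: 0.0438
```

```bash
python3 plan.py
```

```text
t 13.53 pos [0.4905 0.3824 0.0357] tiltz [ 0.001  0.001 -1.   ] yaw 86.2 w 0.0438 F [-0.31  0.3  -3.86] T [0.047 0.019 0.015] j [-0.88  0.5   0.18  1.68 -0.1   0.98  0.85]
```

Emit:
arm_command --commands '[[[0,0,0,0,0,0.0015,30],[0,0,0,0,0,0.001,30],[0,0,0,0,0,0,30],[0,0,0,0,0,0,30]]]'

```text
time: 14.02
ee_pos: [0.4902, 0.382, 0.0325]
eef_rot: [0.73, 0.683, 0.0, -0.0]
ft_force: [-0.1, 0.4, -3.6]
width: 0.0436
```

Emit:
arm_command --commands '[[[0,0,0,0,0,0.0007,30],[0,0,0,0,0,0,30]]]'

```text
time: 14.28
ee_pos: [0.4902, 0.3821, 0.0324]
eef_rot: [0.73, 0.683, 0.0, -0.0]
ft_force: [-3.7, -2.5, 4.7]
width: 0.044
```

Contact felt (force z is now +4.7 N). I'll release and rise.

Emit:
arm_command --commands '[[[0,0,0,0,0,0,65],[0,0,0,0,0,0,65],[0,0,0,0,0,0,65],[0,0,0,0,0,-0.02,65],[0,0,0,0,0,-0.035,65],[0,0,0,0,0,-0.045,65]]]'

```text
time: 15.02
ee_pos: [0.49, 0.3819, 0.1337]
eef_rot: [0.73, 0.683, -0.0, -0.0]
ft_force: [1.5, 0.3, 0.4]
width: 0.0563
```

```bash
python3 plan.py 0.4787,-0.0747,0.12,85.7 0.4787,-0.0747,0.0235,85.7; python3 - <<'E'
from bench import camera
import cv2
for n in ("wrist",): cv2.imwrite(f"pics/rB_{n}.png",camera(n)["frame"][:,:,::-1])
E
```

```text
t 15.03 pos [0.49   0.3819 0.1337] tiltz [-0. -0. -1.] yaw 86.2 w 0.0563 F [1.45 0.29 0.43] T [ 0.056 -0.055  0.048] j [-0.89  0.39  0.2   1.6  -0.08  1.16  0.83]
rot [-0.0002  0.0002  0.0087] shift [-0.4561  0.023   0.0137]
rot [0. 0. 0.] shift [0.     0.     0.0965]
```

View pics/rB_wrist.png

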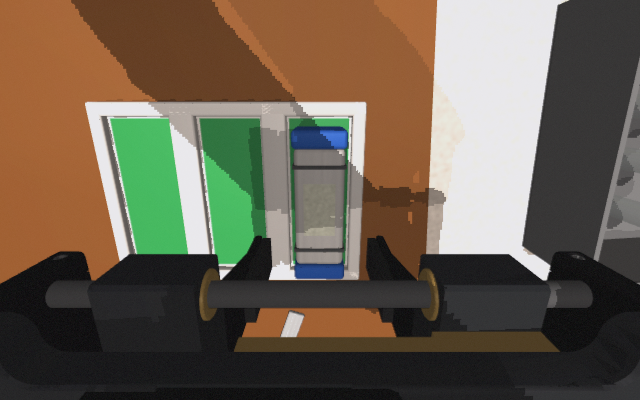

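The view shows the cartridge flat in the right-hand bay, centred at (320,205), label up. Next is cartridge A.

Emit:
arm_command --commands '[[[0,0,0.0087,-0.03,0.0023,0,80],[0,0,0,-0.05,0.0023,0.0017,80],[0,0,0,-0.05,0.0023,0.0017,80],[0,0,0,-0.05,0.0023,0.0017,80],[0,0,0,-0.05,0.0023,0.0017,80],[0,0,0,-0.05,0.0023,0.0017,80],[0,0,0,-0.05,0.0023,0.0017,80],[0,0,0,-0.05,0.0023,0.0017,80],[0,0,0,-0.045,0.0023,0.0017,80],[0,0,0,-0.031,0.0023,0,80],[0,0,0,0,0,0,80]]]'

```text
time: 16.45
ee_pos: [0.4794, -0.0769, 0.1194]
eef_rot: [0.735, 0.678, 0.001, 0.001]
ft_force: [-1.5, -0.4, 0.6]
width: 0.0697
```

```bash
python3 plan.py 0.4787,-0.0747,0.0235,85.7; python3 - <<'E'
from h import *
from bench import camera
c=camera("wrist"); cv2.imwrite(f"pics/aA.png",c["frame"][:,:,::-1])
E
```

```text
t 16.45 pos [ 0.4794 -0.0769  0.1194] tiltz [ 0.002  0.    -1.   ] yaw 85.45 w 0.0697 F [-1.45 -0.37  0.59] T [ 0.071 -0.023  0.016] j [-0.4   0.12  0.49  1.98 -0.07  1.05  1.62]
rot [ 0.0018 -0.0002 -0.0044] shift [ 0.0022 -0.0009  0.0959]
```

View pics/aA.png

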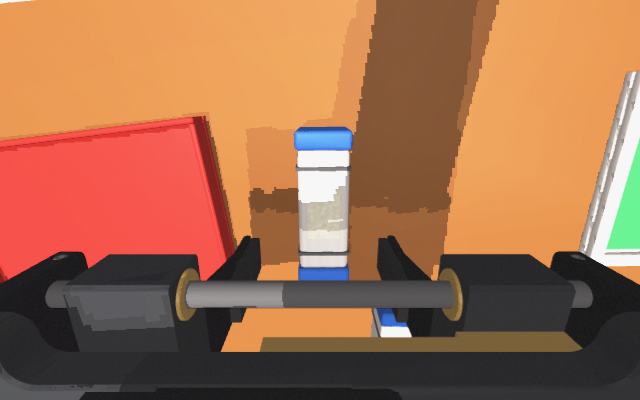

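The view shows cartridge A between the fingers, centred at (323,200), and square to the jaws.

Emit:
arm_command --commands '[[[0,0,0,0.0015,-0.0009,0.025,80],[0,0,0,0,0,0.03,80],[0,0,0,0,0,0.025,80],[0,0,0,0,0,0.0155,80],[0,0,0,0,0,0,80],[0,0,0,0,0,0,30],[0,0,0,0,0,0,30],[0,0,0,0,0,0,30],[0,0,0,0,0,0,30]]]' --newtons 50

```text
time: 17.62
ee_pos: [0.4788, -0.0729, 0.0232]
eef_rot: [0.733, 0.68, 0.0, 0.0]
ft_force: [-0.6, 0.3, 5.6]
width: 0.0436
```

Emit:
arm_command --commands '[[[0,0,0,0,0,-0.015,30],[0,0,0,0,0,-0.03,30],[0,0,0,0,0,-0.04,30],[0,0,0,0,0.04,-0.04,30],[0,0,0,0,0.04,-0.03,30],[0,0,0,0,0,-0.02,30],[0,0,0,0,0,0,30],[0,0,0,0,0,0,30],[0,0,0,0,0,0,30]]]'

```text
time: 18.75
ee_pos: [0.5573, -0.0787, 0.1968]
eef_rot: [0.733, 0.68, -0.001, -0.001]
ft_force: [-0.2, -0.4, -3.2]
width: 0.0431
```

```bash
python3 meas.py; python3 meas.py lvlA0; python3 plan.py
```

```text
t 19.05 pos [ 0.5581 -0.0788  0.1975] z [-0.  0. -1.] w 0.0436 j [-0.38  0.23  0.51  1.7  -0.12  1.25  1.65]
F [ 0.26 -0.08 -3.7 ] T tool [ 0.001  0.013 -0.013] sd [0.012 0.021 0.014] jt [-1.000e-02 -4.905e+01  5.170e+00 -3.923e+01  6.000e-02  8.000e-02
 -0.000e+00]
t 19.35 pos [ 0.5582 -0.0788  0.1977] z [-0.  0. -1.] w 0.0437 j [-0.38  0.23  0.51  1.7  -0.12  1.25  1.65]
F [-0.49  0.04 -3.3 ] T tool [ 0.002 -0.006 -0.008] sd [0.023 0.016 0.019] jt [ -0.   -49.07   5.18 -39.31   0.06   0.08   0.  ]
t 19.35 pos [ 0.5582 -0.0788  0.1977] tiltz [-0.  0. -1.] yaw 85.7 w 0.0437 F [-0.12 -0.5  -3.8 ] T [-0.011  0.008  0.003] j [-0.38  0.23  0.51  1.7  -0.12  1.25  1.65]
```

Emit:
arm_command --commands '[[[0.125,0,0,0,0,0,30],[0.125,0,0,0,0,0,30],[0.125,0,0,0,0,0,30],[0.125,0,0,0,0,0,30],[0,0,0,0,0,0,30],[0,0,0,0,0,0,30],[0,0,0,0,0,0,30],[0,0,0,0,0,0,30],[0,0,0,0,0,0,30],[0,0,0,0,0,0,30]]]'

```text
time: 20.6
ee_pos: [0.5582, -0.0788, 0.1979]
eef_rot: [0.71, 0.659, -0.168, -0.181]
ft_force: [-0.3, 0.7, -3.7]
width: 0.0436
```

```bash
python3 plan.py
```

```text
t 20.6 pos [ 0.5582 -0.0788  0.1979] tiltz [-0.478  0.036 -0.878] yaw 85.71 w 0.0436 F [-0.32  0.69 -3.72] T [-0.055 -0.849  0.01 ] j [-0.25  0.64  0.5   1.26 -0.22  1.81  1.74]
```

Emit:
arm_command --commands '[[[-0.125,0,0,0,0,0,30],[-0.125,0,0,0,0,0,30],[-0.125,0,0,0,0,0,30],[-0.125,0,0,0,0,0,30],[0,0,0,0,0,0,30],[0,0,0,0,0,0,30],[0,0,0,0,0,0,30]]]'

```text
time: 21.48
ee_pos: [0.5588, -0.0788, 0.1974]
eef_rot: [0.733, 0.68, -0.001, -0.0]
ft_force: [0.9, 0.6, -4.9]
width: 0.0435
```

```bash
python3 meas.py; python3 meas.py lvlA1; python3 plan.py
```

```text
t 21.77 pos [ 0.5583 -0.0789  0.1975] z [-0.001 -0.    -1.   ] w 0.0437 j [-0.4   0.23  0.53  1.7  -0.12  1.25  1.66]
F [-0.49  0.16 -3.5 ] T tool [0.082 0.02  0.002] sd [0.022 0.04  0.018] jt [ 0.000e+00 -4.866e+01  5.390e+00 -3.942e+01  5.000e-02  1.000e-02
  0.000e+00]
t 22.07 pos [ 0.5582 -0.0788  0.1978] z [ 0.  0. -1.] w 0.0439 j [-0.4   0.23  0.53  1.7  -0.12  1.25  1.66]
F [ 0.23  0.05 -3.56] T tool [0.079 0.011 0.007] sd [0.026 0.019 0.036] jt [ 1.000e-02 -4.869e+01  5.380e+00 -3.938e+01  5.000e-02 -0.000e+00
  0.000e+00]
t 22.07 pos [ 0.5582 -0.0788  0.1978] tiltz [ 0.  0. -1.] yaw 85.7 w 0.0439 F [-0.26  0.01 -2.74] T [-0.02   0.093 -0.016] j [-0.4   0.23  0.53  1.7  -0.12  1.25  1.66]
```

Emit:
arm_command --commands '[[[-0.125,0,0,0,0,0,30],[-0.125,0,0,0,0,0,30],[-0.125,0,0,0,0,0,30],[-0.125,0,0,0,0,0,30],[0,0,0,0,0,0,30],[0,0,0,0,0,0,30],[0,0,0,0,0,0,30],[0,0,0,0,0,0,30],[0,0,0,0,0,0,30],[0,0,0,0,0,0,30]]]'

```text
time: 23.32
ee_pos: [0.5583, -0.0789, 0.1976]
eef_rot: [0.71, 0.659, 0.168, 0.181]
ft_force: [0.2, -0.3, -3.7]
width: 0.0438
```

```bash
python3 plan.py
```

```text
t 23.32 pos [ 0.5583 -0.0789  0.1976] tiltz [ 0.478 -0.036 -0.878] yaw 85.7 w 0.0438 F [ 0.24 -0.25 -3.67] T [ 0.141  0.918 -0.026] j [-0.46 -0.16  0.48  2.13  0.15  0.65  1.43]
```

Emit:
arm_command --commands '[[[0.125,0,0,0,0,0,30],[0.125,0,0,0,0,0,30],[0.125,0,0,0,0,0,30],[0.125,0,0,0,0,0,30],[0,0,0,0,0,0,30],[0,0,0,0,0,0,30],[0,0,0,0,0,0,30]]]'

```text
time: 24.2
ee_pos: [0.5578, -0.0789, 0.1982]
eef_rot: [0.733, 0.68, 0.001, 0.0]
ft_force: [0.1, 0.2, -3.6]
width: 0.044
```

```bash
python3 meas.py; python3 meas.py lvlA2; python3 plan.py 0.4848,0.3013,0.11,86.2
```

```text
t 24.5 pos [ 0.5581 -0.0788  0.198 ] z [ 0.001  0.    -1.   ] w 0.0438 j [-0.44  0.23  0.59  1.7  -0.14  1.25  1.67]
F [-0.18 -0.19 -4.  ] T tool [-0.053 -0.015 -0.012] sd [0.023 0.019 0.033] jt [ 2.000e-02 -4.781e+01  5.870e+00 -3.912e+01  7.000e-02  1.400e-01
 -0.000e+00]
t 24.8 pos [ 0.5582 -0.0788  0.1977] z [-0.  0. -1.] w 0.0434 j [-0.44  0.24  0.59  1.7  -0.14  1.25  1.67]
F [-0.03  0.11 -3.91] T tool [-0.072  0.018 -0.006] sd [0.03  0.015 0.024] jt [  0.   -47.77   5.88 -39.16   0.07   0.15  -0.  ]
t 24.8 pos [ 0.5582 -0.0788  0.1977] tiltz [-0.  0. -1.] yaw 85.71 w 0.0434 F [ 0.2   0.44 -3.86] T [ 0.019 -0.086 -0.025] j [-0.44  0.24  0.59  1.7  -0.14  1.25  1.67]
rot [-0.0001 -0.     -0.0086] shift [ 0.3744 -0.0985  0.0877]
```

Cartridge A read 0.00, then +0.08, then −0.06 N·m, a change of about 0.14 between tips. Its core is loose, so it goes to the red tray.

```bash
python3 plan.py 0.4903,-0.338,0.11,92.3 0.4903,-0.338,0.0285,92.3
```

```text
t 24.8 pos [ 0.5582 -0.0788  0.1977] tiltz [-0.  0. -1.] yaw 85.71 w 0.0434 F [ 0.2   0.44 -3.86] T [ 0.019 -0.086 -0.025] j [-0.44  0.24  0.59  1.7  -0.14  1.25  1.67]
rot [-1.000e-04 -0.000e+00 -1.151e-01] shift [-0.2563 -0.0783  0.0877]
rot [0. 0. 0.] shift [0.     0.     0.0815]
```

Emit:
arm_command --commands '[[[0,0,-0.115,0,0,0,30],[0,0,0,-0.03,-0.0083,0,30],[0,0,0,-0.045,-0.014,0,30],[0,0,0,-0.045,-0.014,0.0127,30],[0,0,0,-0.045,-0.014,0.025,30],[0,0,0,-0.045,-0.014,0.025,30],[0,0,0,-0.0463,-0.014,0.025,30],[0,0,0,0,0,0,30],[0,0,0,0,0,0,30]]]'

```text
time: 25.92
ee_pos: [0.4904, -0.3379, 0.1098]
eef_rot: [0.693, 0.721, 0.0, -0.0]
ft_force: [-0.7, 0.2, -3.6]
width: 0.0438
```

```bash
python3 plan.py 0.4903,-0.338,0.0285,92.3; python3 - <<'E'
from h import *
from bench import camera
for n in ("wrist","side"): cv2.imwrite(f"pics/tA_{n}.png",camera(n)["frame"][:,:,::-1])
E
```

```text
t 25.93 pos [ 0.4904 -0.3379  0.1098] tiltz [-0.  0. -1.] yaw 92.28 w 0.0438 F [-0.71  0.2  -3.6 ] T [ 0.076 -0.079 -0.024] j [-0.01  0.42  0.67  1.71 -0.29  1.11  2.36]
rot [-0.0002 -0.0004 -0.0004] shift [-0.0001 -0.0001  0.0813]
```

View pics/tA_wrist.png

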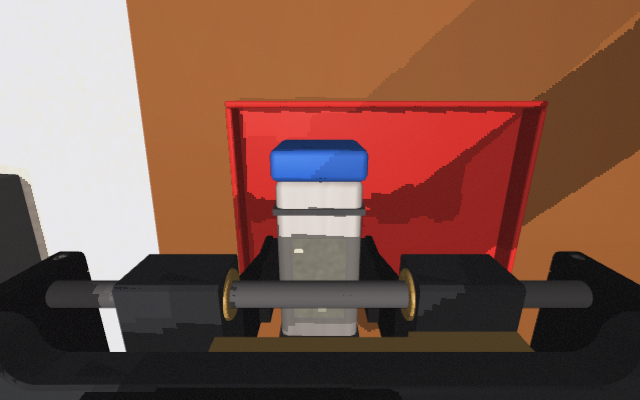

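View pics/tA_side.png

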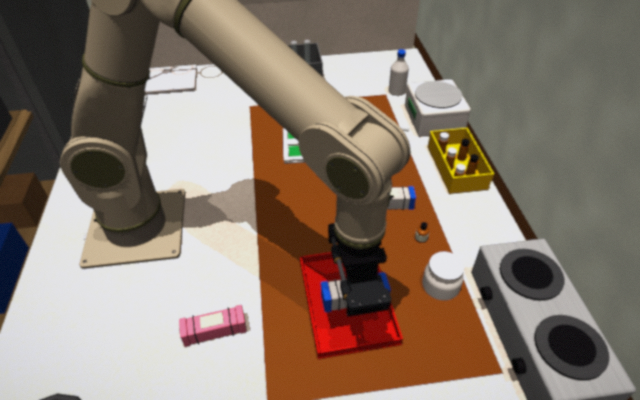

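The view shows the cartridge over the left half of the red tray, cap at (319,160), clear of the walls.

Emit:
arm_command --commands '[[[0,0,0,0,0,0.025,30],[0,0,0,0,0,0.027,30],[0,0,0,0,0,0.017,30],[0,0,0,0,0,0.007,30],[0,0,0,0,0,0.0035,30],[0,0,0,0,0,0,30],[0,0,0,0,0,0,30]]]'

```text
time: 26.9
ee_pos: [0.4906, -0.3383, 0.0312]
eef_rot: [0.693, 0.721, 0.0, 0.0]
ft_force: [-0.4, -0.5, -3.7]
width: 0.0438
```

Emit:
arm_command --commands '[[[0,0,0,0,0,0.001,30],[0,0,0,0,0,0,30]]]'

```text
time: 27.15
ee_pos: [0.4903, -0.3381, 0.0296]
eef_rot: [0.693, 0.721, 0.0, 0.0]
ft_force: [-0.1, 0.1, -3.0]
width: 0.0437
```

Emit:
arm_command --commands '[[[0,0,0,0,0,0.001,30],[0,0,0,0,0,0,30],[0,0,0,0,0,0,30]]]'

```text
time: 27.52
ee_pos: [0.4902, -0.3381, 0.0285]
eef_rot: [0.693, 0.721, 0.0, -0.0]
ft_force: [-0.4, 0.5, -3.1]
width: 0.0436
```

Emit:
arm_command --commands '[[[0,0,0,0,0,0.0007,30],[0,0,0,0,0,0,30]]]'

```text
time: 27.78
ee_pos: [0.4903, -0.3381, 0.0282]
eef_rot: [0.693, 0.721, 0.0, -0.0]
ft_force: [-2.4, 2.5, 4.1]
width: 0.0439
```

Contact (+4 N). I'll release, rise, and plan for cartridge C.

Emit:
arm_command --commands '[[[0,0,0,0,0,0,65],[0,0,0,0,0,0,65],[0,0,0,0,0,0,65],[0,0,0,0,0,-0.02,65],[0,0,0,0,0,-0.035,65],[0,0,0,0,0,-0.055,65]]]'

```text
time: 28.52
ee_pos: [0.4896, -0.3377, 0.1392]
eef_rot: [0.693, 0.721, -0.0, -0.001]
ft_force: [1.1, -0.6, 0.5]
width: 0.0565
```

```bash
python3 plan.py 0.645,-0.015,0.14,83.5 0.645,-0.015,0.0235,83.5; python3 - <<'E'
from h import *
from bench import camera
for n in ("wrist",): cv2.imwrite(f"pics/rA_{n}.png",camera(n)["frame"][:,:,::-1])
E
```

```text
t 28.52 pos [ 0.4896 -0.3377  0.1392] tiltz [-0.002  0.001 -1.   ] yaw 92.28 w 0.0565 F [ 1.1  -0.63  0.45] T [ 0.024 -0.016  0.018] j [-0.02  0.39  0.69  1.69 -0.26  1.16  2.35]
rot [-0.0017 -0.0005  0.1532] shift [ 0.3382  0.1179 -0.0008]
rot [0. 0. 0.] shift [0.     0.     0.1165]
```

View pics/rA_wrist.png

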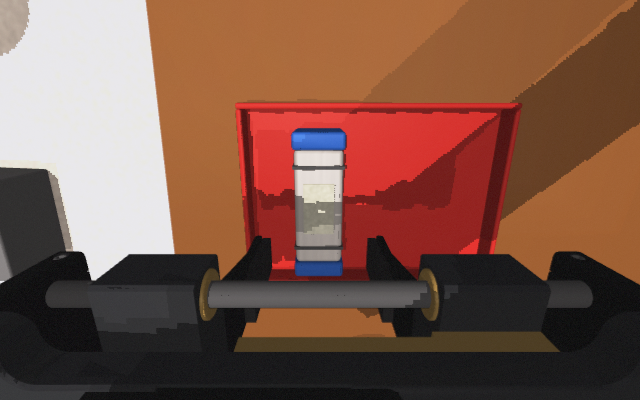

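The view shows cartridge A flat in the tray at (319,200), label up. Moving to C.

Emit:
arm_command --commands '[[[0,0,0.152,0,0,0,80],[0,0,0,0.028,0.0098,0,80],[0,0,0,0.0443,0.0154,0,80],[0,0,0,0.0443,0.0154,0,80],[0,0,0,0.0443,0.0154,0,80],[0,0,0,0.0443,0.0154,0,80],[0,0,0,0.0443,0.0154,0,80],[0,0,0,0.0443,0.0154,0,80],[0,0,0,0.0443,0.0154,0,80],[0,0,0,0,0,0.02,80],[0,0,0,0,0,0,80]]]'

```text
time: 29.95
ee_pos: [0.6438, -0.0159, 0.117]
eef_rot: [0.746, 0.666, -0.001, -0.0]
ft_force: [-0.3, -0.2, 0.4]
width: 0.0694
```

```bash
python3 plan.py 0.645,-0.015,0.0235,83.5; python3 - <<'E'
from h import *
from bench import camera
for n in ("wrist",): cv2.imwrite(f"pics/aC_{n}.png",camera(n)["frame"][:,:,::-1])
E
```

```text
t 29.95 pos [ 0.6438 -0.0159  0.117 ] tiltz [-0.002 -0.001 -1.   ] yaw 83.56 w 0.0694 F [-0.26 -0.2   0.41] T [-0.026  0.013  0.043] j [-0.48  0.51  0.58  1.57 -0.29  1.16  1.62]
rot [-0.0021  0.0011  0.0011] shift [0.0011 0.001  0.0935]
```

View pics/aC_wrist.png

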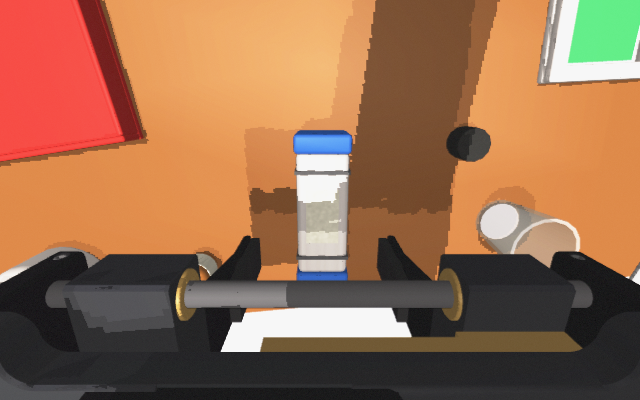

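The view shows C between the fingers at (322,205), and square to the jaws. The vial and beaker are clear.

Emit:
arm_command --commands '[[[0,0,0,0.001,0.001,0.025,80],[0,0,0,0,0,0.03,80],[0,0,0,0,0,0.025,80],[0,0,0,0,0,0.0135,80],[0,0,0,0,0,0,80],[0,0,0,0,0,0,30],[0,0,0,0,0,0,30],[0,0,0,0,0,0,30],[0,0,0,0,0,0,30]]]' --newtons 50

```text
time: 31.12
ee_pos: [0.6463, -0.0141, 0.0248]
eef_rot: [0.746, 0.666, 0.0, 0.0]
ft_force: [-0.5, 2.5, 3.3]
width: 0.0437
```

Emit:
arm_command --commands '[[[0,0,0,0,0,-0.015,30],[0,0,0,0,0,-0.03,30],[0,0,0,0,0,-0.04,30],[0,0,0,0,-0.04,-0.04,30],[0,0,0,0,-0.04,-0.03,30],[0,0,0,0,0,-0.02,30],[0,0,0,0,0,0,30],[0,0,0,0,0,0,30],[0,0,0,0,0,0,30]]]'

```text
time: 32.25
ee_pos: [0.5661, -0.0056, 0.1981]
eef_rot: [0.746, 0.666, -0.001, -0.0]
ft_force: [-0.1, 0.7, -4.4]
width: 0.0436
```

```bash
python3 meas.py; python3 meas.py lvlC0
```

```text
t 32.55 pos [ 0.5665 -0.0055  0.199 ] z [-0. -0. -1.] w 0.0434 j [-0.61  0.25  0.64  1.69 -0.15  1.25  1.52]
F [ 0.12 -0.03 -3.92] T tool [ 0.009 -0.008 -0.006] sd [0.022 0.027 0.011] jt [ 1.000e-02 -4.721e+01  6.600e+00 -3.924e+01  5.000e-02  6.000e-02
  0.000e+00]
t 32.85 pos [ 0.5665 -0.0054  0.1993] z [ 0.  0. -1.] w 0.0435 j [-0.61  0.25  0.64  1.69 -0.15  1.25  1.52]
F [ 0.11 -0.13 -3.73] T tool [0.048 0.013 0.009] sd [0.033 0.022 0.012] jt [ 1.000e-02 -4.727e+01  6.600e+00 -3.930e+01  5.000e-02  5.000e-02
  0.000e+00]
```

Emit:
arm_command --commands '[[[0.125,0,0,0,0,0,30],[0.125,0,0,0,0,0,30],[0.125,0,0,0,0,0,30],[0.125,0,0,0,0,0,30],[0,0,0,0,0,0,30],[0,0,0,0,0,0,30],[0,0,0,0,0,0,30],[0,0,0,0,0,0,30],[0,0,0,0,0,0,30],[0,0,0,0,0,0,30]]]'

```text
time: 34.1
ee_pos: [0.5665, -0.0053, 0.1995]
eef_rot: [0.722, 0.646, -0.165, -0.184]
ft_force: [0.6, 1.1, -4.9]
width: 0.0437
```

```bash
python3 plan.py
```

```text
t 34.1 pos [ 0.5665 -0.0053  0.1995] tiltz [-0.476  0.054 -0.878] yaw 83.59 w 0.0437 F [ 0.59  1.14 -4.94] T [-0.121 -0.938 -0.042] j [-0.4   0.67  0.6   1.25 -0.33  1.83  1.65]
```

Emit:
arm_command --commands '[[[-0.125,0,0,0,0,0,30],[-0.125,0,0,0,0,0,30],[-0.125,0,0,0,0,0,30],[-0.125,0,0,0,0,0,30],[0,0,0,0,0,0,30],[0,0,0,0,0,0,30],[0,0,0,0,0,0,30]]]'

```text
time: 34.98
ee_pos: [0.567, -0.0056, 0.1991]
eef_rot: [0.746, 0.666, -0.001, -0.0]
ft_force: [-0.1, -0.8, -4.5]
width: 0.0432
```

```bash
python3 meas.py; python3 meas.py lvlC1
```

```text
t 35.27 pos [ 0.5666 -0.0056  0.1991] z [-0.001 -0.    -1.   ] w 0.0436 j [-0.64  0.25  0.67  1.69 -0.16  1.25  1.52]
F [-0.05  0.15 -3.86] T tool [0.009 0.024 0.013] sd [0.029 0.015 0.043] jt [ 4.000e-02 -4.661e+01  6.960e+00 -3.931e+01  5.000e-02  7.000e-02
  0.000e+00]
t 35.58 pos [ 0.5665 -0.0054  0.1993] z [ 0.  0. -1.] w 0.0436 j [-0.64  0.25  0.67  1.69 -0.16  1.25  1.52]
F [ 0.22  0.15 -3.88] T tool [ 0.021 -0.002 -0.019] sd [0.017 0.03  0.028] jt [ 2.000e-02 -4.663e+01  6.940e+00 -3.926e+01  5.000e-02  6.000e-02
  0.000e+00]
```

Emit:
arm_command --commands '[[[-0.125,0,0,0,0,0,30],[-0.125,0,0,0,0,0,30],[-0.125,0,0,0,0,0,30],[-0.125,0,0,0,0,0,30],[0,0,0,0,0,0,30],[0,0,0,0,0,0,30],[0,0,0,0,0,0,30],[0,0,0,0,0,0,30],[0,0,0,0,0,0,30],[0,0,0,0,0,0,30]]]'

```text
time: 36.83
ee_pos: [0.5666, -0.0055, 0.1993]
eef_rot: [0.722, 0.646, 0.165, 0.184]
ft_force: [-0.0, 0.2, -3.5]
width: 0.0437
```

```bash
python3 plan.py
```

```text
t 36.83 pos [ 0.5666 -0.0055  0.1993] tiltz [ 0.476 -0.054 -0.878] yaw 83.58 w 0.0437 F [-0.01  0.22 -3.51] T [ 0.121  1.034 -0.005] j [-0.77 -0.17  0.58  2.13  0.35  0.7   1.07]
```

Emit:
arm_command --commands '[[[0.125,0,0,0,0,0,30],[0.125,0,0,0,0,0,30],[0.125,0,0,0,0,0,30],[0.125,0,0,0,0,0,30],[0,0,0,0,0,0,30],[0,0,0,0,0,0,30],[0,0,0,0,0,0,30]]]'

```text
time: 37.7
ee_pos: [0.5661, -0.0053, 0.1998]
eef_rot: [0.746, 0.666, 0.001, 0.0]
ft_force: [0.0, 0.0, -3.9]
width: 0.0432
```

```bash
python3 meas.py; python3 meas.py lvlC2; python3 plan.py 0.4795,0.2215,0.11,86.2;  python3 plan.py 0.4863,-0.238,0.11,92.3
```

```text
t 38.0 pos [ 0.5664 -0.0053  0.1996] z [ 0.001  0.001 -1.   ] w 0.0436 j [-0.72  0.27  0.77  1.7  -0.19  1.25  1.55]
F [ 0.37 -0.1  -3.9 ] T tool [ 0.041  0.012 -0.017] sd [0.012 0.02  0.032] jt [-1.000e-02 -4.493e+01  8.100e+00 -3.904e+01  6.000e-02  4.000e-02
 -1.000e-02]
t 38.3 pos [ 0.5665 -0.0054  0.1993] z [ 0.  0. -1.] w 0.0433 j [-0.72  0.27  0.77  1.7  -0.19  1.26  1.55]
F [-0.34  0.11 -3.91] T tool [0.033 0.03  0.009] sd [0.026 0.022 0.022] jt [-1.000e-02 -4.488e+01  8.130e+00 -3.908e+01  5.000e-02  5.000e-02
 -0.000e+00]
t 38.3 pos [ 0.5665 -0.0054  0.1993] tiltz [ 0.  0. -1.] yaw 83.58 w 0.0433 F [-1.05 -0.03 -4.  ] T [ 0.033  0.039 -0.049] j [-0.72  0.27  0.77  1.7  -0.19  1.26  1.55]
rot [ 0.     -0.     -0.0457] shift [ 0.2206 -0.1019  0.0893]
t 38.3 pos [ 0.5665 -0.0054  0.1993] tiltz [ 0.  0. -1.] yaw 83.58 w 0.0433 F [-1.05 -0.03 -4.  ] T [ 0.033  0.039 -0.049] j [-0.72  0.27  0.77  1.7  -0.19  1.26  1.55]
rot [ 0.     -0.     -0.1521] shift [-0.2292 -0.0895  0.0893]
```

Cartridge C read about +0.03, then +0.015, then +0.037 N·m, so no change. It's sound and goes to the near bay.

Emit:
arm_command --commands '[[[0,0,-0.0457,0,0,0,30],[0,0,0,0.025,-0.0119,0,30],[0,0,0,0.04,-0.018,0,30],[0,0,0,0.04,-0.018,0.015,30],[0,0,0,0.04,-0.018,0.025,30],[0,0,0,0.04,-0.018,0.025,30],[0,0,0,0.036,-0.018,0.0243,30],[0,0,0,0,0,0,30],[0,0,0,0,0,0,30]]]'

```text
time: 39.42
ee_pos: [0.4799, 0.2214, 0.1102]
eef_rot: [0.73, 0.683, 0.0, 0.0]
ft_force: [0.8, 0.0, -3.2]
width: 0.044
```

```bash
python3 plan.py 0.4795,0.222,0.0345,86.2; python3 - <<'E'
from h import *
from bench import camera
for n in ("wrist",): cv2.imwrite(f"pics/pC_{n}.png",camera(n)["frame"][:,:,::-1])
E
```

```text
t 39.42 pos [0.4799 0.2214 0.1102] tiltz [ 0. -0. -1.] yaw 86.19 w 0.044 F [ 0.8   0.   -3.19] T [-0.043  0.014 -0.042] j [-1.05  0.25  0.6   1.89 -0.16  1.05  1.12]
rot [ 0.0004  0.0004 -0.0002] shift [ 0.0006 -0.0004  0.0757]
```

View pics/pC_wrist.png

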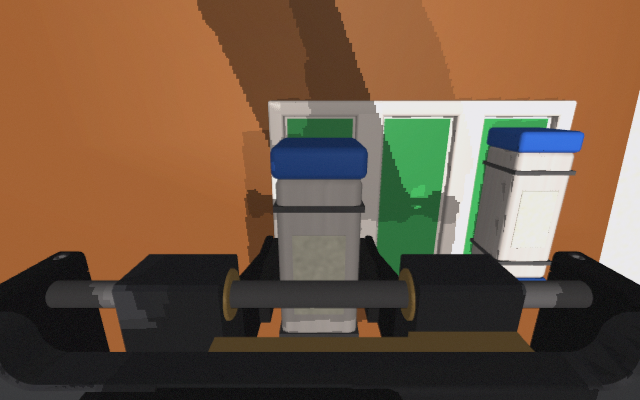

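The view shows the held cartridge over the near bay, cap at (319,158), green behind it at (286–353,127). Cartridge B is undisturbed in the far bay.

Emit:
arm_command --commands '[[[0,0,0,0.0006,0,0.025,30],[0,0,0,0,0,0.025,30],[0,0,0,0,0,0.015,30],[0,0,0,0,0,0.007,30],[0,0,0,0,0,0.003,30],[0,0,0,0,0,0,30],[0,0,0,0,0,0,30],[0,0,0,0,0,0,30]]]'

```text
time: 40.48
ee_pos: [0.4797, 0.2227, 0.0354]
eef_rot: [0.73, 0.683, 0.0, -0.0]
ft_force: [0.4, -0.3, -4.3]
width: 0.0437
```

Emit:
arm_command --commands '[[[0,0,0,0,0,0.001,30],[0,0,0,0,0,0,30],[0,0,0,0,0,0,30]]]'

```text
time: 40.85
ee_pos: [0.4795, 0.2225, 0.034]
eef_rot: [0.73, 0.683, -0.0, -0.0]
ft_force: [0.5, 0.3, -4.5]
width: 0.0434
```

Emit:
arm_command --commands '[[[0,0,0,0,0,0.001,30],[0,0,0,0,0,0,30],[0,0,0,0,0,0,30]]]'

```text
time: 41.22
ee_pos: [0.4795, 0.2224, 0.033]
eef_rot: [0.73, 0.683, -0.0, -0.0]
ft_force: [0.2, -0.4, -3.8]
width: 0.0438
```

Emit:
arm_command --commands '[[[0,0,0,0,0,0.0005,30],[0,0,0,0,0,0,30],[0,0,0,0,0,0,30]]]'

```text
time: 41.6
ee_pos: [0.4795, 0.2225, 0.0327]
eef_rot: [0.73, 0.683, 0.0, -0.0]
ft_force: [-2.6, -1.3, 2.9]
width: 0.0437
```

Contact (+2.9 N). I'll release, rise, and move aside for a final look.

Emit:
arm_command --commands '[[[0,0,0,0,0,0,65],[0,0,0,0,0,0,65],[0,0,0,0,0,0,65],[0,0,0,0,0,-0.02,65],[0,0,0,0,0,-0.035,65],[0,0,0,0,0,-0.05,65],[0,0,0,0,0,-0.06,65],[0,0,0,-0.04,0,-0.03,65],[0,0,0,-0.05,0,0,65],[0,0,0,-0.05,0,0,65],[0,0,0,-0.05,0,0,65],[0,0,0,-0.05,0,0,65],[0,0,0,0,0,0,65],[0,0,0,0,0,0,65]]]'

```text
time: 43.35
ee_pos: [0.4637, -0.0163, 0.2276]
eef_rot: [0.73, 0.683, 0.0, -0.0]
ft_force: [-0.4, 0.6, -0.1]
width: 0.0564
```

```bash
python3 plan.py; python3 - <<'E'
from h import *
from bench import camera
for n in ("scene","side"):
    c=camera(n); cv2.imwrite(f"pics/end_{n}.png",c["frame"][:,:,::-1])
E
```

```text
t 43.35 pos [ 0.4637 -0.0163  0.2276] tiltz [ 0.     0.001 -1.   ] yaw 86.21 w 0.0564 F [-0.37  0.6  -0.1 ] T [0.065 0.056 0.027] j [-0.9  -0.09  0.81  1.91  0.07  1.3   1.39]
```

View pics/end_scene.png

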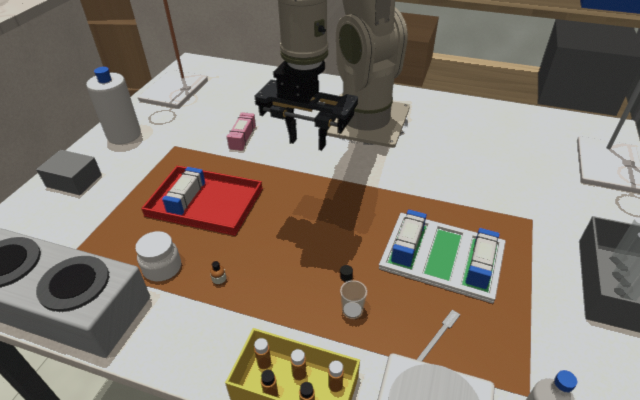

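View pics/end_side.png

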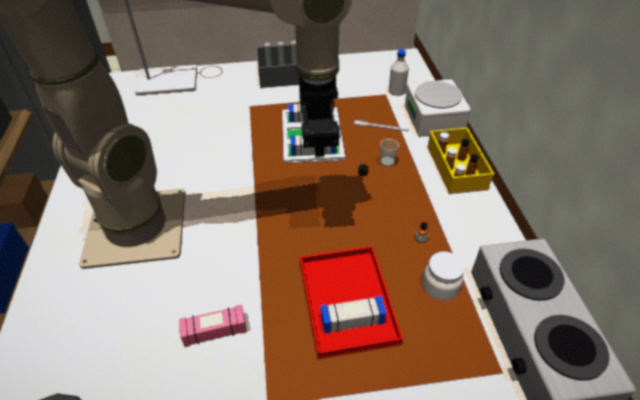

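The scene view shows one cartridge flat in the tray at (184,191) and one each in the near bay at (408,240) and the far bay at (483,260), all label up. The bystanders are where they were. I'll check numerically that nothing moved and that the bay cartridges sit flat, then hand in.

```bash
python3 - <<'E'
from h import *
c=pickle.load(open("scene0.pkl","rb")); a=c["frame"].astype(int); b=cv2.imread("pics/end_scene.png")[:,:,::-1].astype(int)
for n,(x0,y0,x1,y1) in dict(beaker=(336,280,372,322),stopper=(338,264,356,282),vial=(208,258,228,286),tub=(134,230,184,280),spatula=(415,308,462,365)).items():
    print(n,abs(a-b)[y0:y1,x0:x1].mean().round(1))
h=cv2.cvtColor(b.astype(np.uint8),cv2.COLOR_RGB2HSV).astype(int);H,S,V=h[...,0],h[...,1],h[...,2]
for x0,y0,x1,y1,z in [(388,208,430,268,.054),(464,228,502,288,.054),(162,166,206,216,.051)]:
    w=np.zeros(H.shape,bool);w[y0:y1,x0:x1]=1
    m=(abs(H-112)<12)&(S>140)&(V>150)&w
    print(rect(c,m,z))
from bench import close_job
print(close_job())
E
```

```text
beaker 8.0
stopper 7.5
vial 6.8
tub 8.8
spatula 8.3
[480.6 223.2 126.5  40.6  -3.8]
[490.9 382.  126.8  40.7  -4.1]
[ 491.5 -336.3  126.2   38.8    2.3]
the job is handed in; nothing more can be done
None
```

All three cartridges were tested and placed, and I handed the job in at about 43 s of robot time. One had a loose core.

I lifted each cartridge, tipped it about 29° both ways, and compared the moment about its y axis each time it was back level:

| Cartridge (start position) | Before tipping | After first tip | After second tip | Result | Placed in |
|---|---|---|---|---|---|
| A (0.479, −0.075) | 0.00 N·m | +0.08 | −0.06 | loose core | red tray |
| B (0.480, 0.073) | about +0.02 | +0.02 | +0.01 | sound | green bay farthest from the tray |
| C (0.645, −0.015) | about +0.03 | +0.015 | +0.04 | sound | green bay nearest the tray |

- **Placing:** I lowered each cartridge until I felt contact, about 3–5 N, before opening the fingers.
- **Final positions:** In the last scene picture all three lie flat with the label up. Each measured within about 2 mm of its target and in line with its bay or the tray.
- **Other things on the bench:** The beaker, vial, tub, spatula and stopper are where they were. Their image regions differ by a similar small amount, 7–9 grey levels, which I take as picture noise. The pink look-alike was never approached.
- **Checks:** None failed or disagreed. In the last side picture the gripper partly hid the rack, so the bays were confirmed from the scene view. The far bay also shows in the wrist view taken after its release.

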